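# Load and start the lamp curing unit at the craft table

## Robot

A 7-joint arm with a two-finger parallel gripper is mounted at the origin on the work surface. World frame = base frame: x ahead of the robot, y to its left, z up, the work surface at z = 0. Lengths are in m, angles in rad, forces in N, time in s.
With the tool pointing down it reaches from about 0.35 to 0.9 m from the base axis. Payload 8.1 kg.
Tool frame: the origin (TCP) lies at the very end of the fingers, on their centre line; the grasp point (between the pads) lies 19 mm behind it; z points along the fingers, y is the line along which they close (so a half turn about z gives the same grasp; the last joint's range is limited). The gripper opens to 92 mm and grips with 3 to 60 N. Pads are 19 mm wide; open, the fingers measure 130 mm over their backs; the gripper's body (75 mm by 190 mm) begins 47 mm behind the grasp point.
Start: joints at [1.184, 0.434, 0.025, 1.573, -0.012, 1.134, -0.075], TCP at [0.175, -0.6, 0.227] pointing down, gripper open.
Joint ranges: [-2.62, 2.62], [-0.44, 2.09], [-1.27, 1.32], [0.08, 2.57], [-1.32, 4.46], [0.12, 2], [-2.74, 2.74]. Speed limits (rad/s): [2.22, 2.22, 3.01, 3.01, 3.14, 3.14, 3.14].

## Interface

Orientations are given as a rotation vector (axis times angle).
In Python, from cell import arm gives the robot as it stands.
- The arm moves only by the tool jog_arm, never from a script. Its argument "rows" is a list of rows, each a list of 3 entries, a list of its own where there are three numbers: the shift along the world's x, y, z in cm, then the turn, a rotation vector about the world's x, y, z in degrees, then the opening, from 0 (shut) to 1 (fully open). A call has 1 to 8 rows; each row is the pose to reach, as a shift and turn from the pose commanded when the call began; what a row does not reach only later rows make up. A row lasts 1/8 s, in which the tool goes at most 62.5 mm and 10.7 degrees, less where a joint would pass 70% of its speed; a pose out of reach is approached as far as the arm can. A call with a gripper value outside its range is refused whole. The fingers move at their own pace and stop on an object; "newtons" is the grip in N (left out, the last holds). Time passes only in rows, so rows that repeat a pose let the fingers close. It gives the time, the measured TCP pose, the force, the opening and the grip force at its end, in the units of the state.
- arm.observe(): the state, without advancing time (a new reading comes with each control period).
- arm.get_image(name): name is "scene" or "top" or "wrist"; returns a dict with "img" (480x640x3 uint8, red, green, blue), "depth" (480x640 float32, m along the optical axis (not along the pixel's ray), 0 where there is no reading), "fx", "fy", "cx", "cy" (pixels), "rvec" (rotation vector, rad) and "tvec" (3), from world to camera coordinates, as OpenCV has them; the wrist camera has in their place "mount" (4x4, takes a point from camera to tool coordinates, whose origin is the TCP and whose axes are the flange's). Camera axes: x right, y down, z forward; pixel columns grow to the right and rows downward; lengths in m; the calibration is good to about 2 mm. A picture is of the moment at which its call begins: read the wrist's pose just before it.
- arm.sign_off(): hands the job in; it is judged then, once.
The state is a dict: "clock": time; "joints": joint angles; "dq": joint speeds; "joint_efforts": joint torques, N m; "position": TCP position; "ee_rot": TCP orientation; "force": force on the tool from outside, world axes, zero at the start; "ft_torque": the same for the moment, N m; "width": opening from 0.0 (shut) to 1.0 (fully open); "gripper_force": force on a finger pad.
Only numpy, scipy, OpenCV 4.12 (cv2) and the standard library are available. Lean on these libraries where they do the work, as an engineer would, in place of code of your own. Each camera call takes 0.05 s, during which the arm holds its last target. There are 200 camera calls.

## Task

Move both finished rectangular plaques from the curing unit's open drawer to lie flat in the plywood tray, side by side, and lay every small round wooden slice from the cork board flat in the drawer, none on top of another. Then push the drawer fully home until it seats, and only then start the lamp by pressing the long bar switch near its middle, so that both ends go down evenly, and holding it down for about a second before letting it spring back. Leave everything else on the table where it is.

Things in the scene. Friction and masses are not known exactly. Their poses are not given: they have to be found in the camera images.
- drawer_floor (a point): centre of the aluminium drawer's inner floor, 17 mm above the table. x points into the unit (the way it closes), y along its front, z up. Inner floor 220 (x) x 250 (y) mm, side walls 23 mm higher than the floor; front panel face at x = -130 mm, its top 34 mm above the floor. Open by q, the floor lies uncovered up to x = q - 0.13 m; beyond, the lamp housing's roof hangs 35 mm above it
- drawer_handle (a point): middle of the drawer's steel bar handle, a round bar 8 mm thick and 100 mm long, level, along the front, 24 mm ahead of the panel's face and 34 mm above the table; same axes as drawer_floor
- drawer (a joint): how far the drawer is out (m): 0 fully home, starts 0.18 to 0.20 open, 0.205 at most. Slides with 1 to 3 N; over the last 13 mm a spring roller resists with about 10 N until it snaps over at about 5 mm and pulls the drawer to its stop
- unit: lamp curing unit (fixed): a low white box 280 deep (x) x 290 wide (y) x 80 mm high with a drawer below a lamp housing; origin at the centre of its underside on the table, x from front to back, y along its front, z up; front face at x = -140 mm
- bar_middle (a point): middle of the upper face of the long grey bar switch on the housing's top, 104 mm above the table, 35 mm behind the unit's front edge. The bar is 200 mm long (along the front, y), 26 mm wide, 14 mm thick
- bar_end_a (a point): upper face of the bar near its +y end, 95 mm from the middle
- bar_end_b (a point): upper face of the bar near its -y end, 95 mm from the middle
- bar_press (a joint): how far the bar's middle is pushed down (m): 0 up, 0.008 fully down; about 3 N to start, 6 N fully down; springs back by itself. The bar also rocks springily about its middle: pressed 30 mm or more off its middle, or harder than 15 N and 15 mm off, one end stays up
- board: thin cork board (fixed), 250 (x) x 160 (y) x 4 mm, origin at the centre of its underside; the slices start on it, on one side of the drawer
- tray: shallow plywood tray for finished work (fixed), 200 (x) x 150 (y) x 22 mm high, walls and floor 4 mm thick, origin at the centre of its underside; on the side of the drawer opposite the board
- plaque_a_center (a point): centre of one of two finished rectangular wooden plaques, 75 (x) x 45 (y) x 18 mm, 40 g, which start lying flat in the drawer
- plaque_b_center (a point): centre of one of two finished rectangular wooden plaques, 75 (x) x 45 (y) x 18 mm, 40 g, which start lying flat in the drawer
- pot_center (a point): centre of a small closed white paint pot, 38 mm across and 38 mm high, standing among the slices; not part of the job
- slice0_center (a point): centre of round wooden slice 1: a disc with dark bark rim, 46 mm across, 18 mm thick, 22 g, both faces alike, lying flat (its axis z); may be absent
- slice1_center (a point): centre of round wooden slice 2: a disc with dark bark rim, 46 mm across, 18 mm thick, 22 g, both faces alike, lying flat (its axis z); may be absent
- slice2_center (a point): centre of round wooden slice 3: a disc with dark bark rim, 46 mm across, 18 mm thick, 22 g, both faces alike, lying flat (its axis z); may be absent
- slice3_center (a point): centre of round wooden slice 4: a disc with dark bark rim, 46 mm across, 18 mm thick, 22 g, both faces alike, lying flat (its axis z); may be absent
- slice4_center (a point): centre of round wooden slice 5: a disc with dark bark rim, 46 mm across, 18 mm thick, 22 g, both faces alike, lying flat (its axis z); may be absent
- tube_a: paint tube, 110 x 30 x 22 mm, lying along x; not part of the job; origin at the centre of its underside
- tube_b: paint tube, 110 x 30 x 22 mm, lying along x; not part of the job; origin at the centre of its underside
- tube_c: paint tube, 110 x 30 x 22 mm, lying along x; not part of the job; origin at the centre of its underside
- phone: black phone, 75 x 150 x 8 mm; not part of the job; origin at the centre of its underside
- big_slice: large round wooden slice, 160 mm across, 18 mm thick; not part of the job; origin at the centre of its underside
Not all that is in view belongs to the job. Leave any pink look-alike of the part that bears plaque_a_center alone. Leave any blue look-alike of the part that bears slice1_center alone.

How it is judged:
On the way, in this order (a step that is already met when the one before it is completed fails the run):
1. both plaques lie flat in the tray and every slice lies flat in the drawer, the drawer still open (x of slice0_center in the frame of drawer_floor between -0.11 and 0.11 m and y of slice0_center in the frame of drawer_floor between -0.125 and 0.125 m and z of slice0_center in the frame of drawer_floor between 0.004 and 0.0125 m and x of slice1_center in the frame of drawer_floor between -0.11 and 0.11 m and y of slice1_center in the frame of drawer_floor between -0.125 and 0.125 m and z of slice1_center in the frame of drawer_floor between 0.004 and 0.0125 m and x of slice2_center in the frame of drawer_floor between -0.11 and 0.11 m and y of slice2_center in the frame of drawer_floor between -0.125 and 0.125 m and z of slice2_center in the frame of drawer_floor between 0.004 and 0.0125 m and x of slice3_center in the frame of drawer_floor between -0.11 and 0.11 m and y of slice3_center in the frame of drawer_floor between -0.125 and 0.125 m and z of slice3_center in the frame of drawer_floor between 0.004 and 0.0125 m and x of slice4_center in the frame of drawer_floor between -0.11 and 0.11 m and y of slice4_center in the frame of drawer_floor between -0.125 and 0.125 m and z of slice4_center in the frame of drawer_floor between 0.004 and 0.0125 m and x of plaque_a_center in the frame of tray between -0.096 and 0.096 m and y of plaque_a_center in the frame of tray between -0.071 and 0.071 m and z of plaque_a_center in the frame of tray between 0.008 and 0.018 m and x of plaque_b_center in the frame of tray between -0.096 and 0.096 m and y of plaque_b_center in the frame of tray between -0.071 and 0.071 m and z of plaque_b_center in the frame of tray between 0.008 and 0.018 m and value of joint drawer above 0.05 m), for 0.2 s.
2. the drawer is pushed home past its detent (value of joint drawer below 0.002 m), for 0.3 s.
3. with the drawer home, both ends of the bar are down together by 4 mm or more, for 0.3 s (z of each of bar_end_a, bar_end_b in the frame of unit below 0.1 m and value of joint drawer below 0.002 m), for 0.3 s.
At the end, for the whole second after the job is handed in: both plaques flat on the tray's floor (within the tray walls), every slice flat on the drawer's floor (centre at most 3.5 mm above where it lies flat), drawer within 2 mm of fully home, bar switch sprung back up (within 2 mm), all released and at rest (x of slice0_center in the frame of drawer_floor between -0.11 and 0.11 m and y of slice0_center in the frame of drawer_floor between -0.125 and 0.125 m and z of slice0_center in the frame of drawer_floor between 0.004 and 0.0125 m and x of slice1_center in the frame of drawer_floor between -0.11 and 0.11 m and y of slice1_center in the frame of drawer_floor between -0.125 and 0.125 m and z of slice1_center in the frame of drawer_floor between 0.004 and 0.0125 m and x of slice2_center in the frame of drawer_floor between -0.11 and 0.11 m and y of slice2_center in the frame of drawer_floor between -0.125 and 0.125 m and z of slice2_center in the frame of drawer_floor between 0.004 and 0.0125 m and x of slice3_center in the frame of drawer_floor between -0.11 and 0.11 m and y of slice3_center in the frame of drawer_floor between -0.125 and 0.125 m and z of slice3_center in the frame of drawer_floor between 0.004 and 0.0125 m and x of slice4_center in the frame of drawer_floor between -0.11 and 0.11 m and y of slice4_center in the frame of drawer_floor between -0.125 and 0.125 m and z of slice4_center in the frame of drawer_floor between 0.004 and 0.0125 m and x of plaque_a_center in the frame of tray between -0.096 and 0.096 m and y of plaque_a_center in the frame of tray between -0.071 and 0.071 m and z of plaque_a_center in the frame of tray between 0.008 and 0.018 m and x of plaque_b_center in the frame of tray between -0.096 and 0.096 m and y of plaque_b_center in the frame of tray between -0.071 and 0.071 m and z of plaque_b_center in the frame of tray between 0.008 and 0.018 m and value of joint each of drawer, bar_press below 0.002 m and linear speed of each of plaque_a, plaque_b below 0.02 m/s); the robot touches nothing.
It fails at once if the bar switch is pressed (over 4 mm) while the drawer is not home (over 8 mm out) (value of joint bar_press above 0.004 m and value of joint drawer above 0.008 m).
It fails at once if something that is not part of the job is moved more than 30 mm (distance of any of pot_center, tube_a, tube_b, tube_c, phone, big_slice from where it was at the start of the episode above 0.03 m).
Of slice0, slice1, slice2, slice3, slice4 only 3 to 5 are there at a start; the rules pass over those that are not, and their reading is None.
At some moment in a run one of slice0, slice1, slice2, slice3, slice4, plaque_a, plaque_b may be knocked a few centimetres aside while the robot is not near it.
Once in a run the grip may slacken for a moment while it holds something.
It also fails if it takes over 210 s, if anything falls off the work surface, if the arm or the gripper's body presses on something with over 40 N, if the wrist force passes 120 N, or if a joint passes its speed limit or range.

## Working session

There is one attempt and no reset: what is moved stays moved. The work goes in short steps, Python scripts to look and compute and a tool call to move; the robot and the scene stay as the last step left them, time stands still between calls to the robot, and variables do not carry over. Pictures are saved under pics/ and viewed, at most 14 in all, crops included, and the job is handed in when it is done.

Besides the shell and the picture viewer there is one more tool, called after "Emit:" as name(argument=value, ...), one argument or row to a line, values as JSON. jog_arm: Moves the arm, as the interface text tells. Its arguments: {"type":"object","properties":{"rows":{"type":"array","items":{"type":"array"}},"newtons":{"type":"number"}},"required":["rows"]}

```bash
mkdir -p pics; cat > h.py <<'E'
import numpy as np, cv2
from cell import arm
def cap(n,f):
    s=arm.observe(); d=arm.get_image(n); cv2.imwrite(f'pics/{f}.png',d['img'][:,:,::-1]); 
    np.savez(f'pics/{f}.npz',rv=s['ee_rot'],p=s['position'],**d); return d
def load(f): return dict(np.load(f'pics/{f}.npz'))
def world(d,u,v,z=None):
    """pixel -> world by depth, or by plane z"""
    if 'mount' in d:
        T=np.eye(4);T[:3,:3]=cv2.Rodrigues(np.array(d['rv'],float))[0];T[:3,3]=d['p'];T=T@d['mount']
        R=T[:3,:3];o=T[:3,3]
    else:
        R=cv2.Rodrigues(np.array(d['rvec'],float))[0].T;o=-R@np.ravel(d['tvec'])
    r=R@np.array([(u-d['cx'])/d['fx'],(v-d['cy'])/d['fy'],1])
    k=d['depth'][int(round(v)),int(round(u))] if z is None else (z-o[2])/r[2]
    return o+k*r
E
python3 - <<'E'
from h import *
cap('top','top0');cap('scene','sc0');print(arm.observe())
E
```

```text
{'clock': 0.1, 'joints': array([ 1.18436663,  0.43513361,  0.02499739,  1.57398168, -0.01160736,
        1.13398995, -0.07508597]), 'dq': array([ 1.29129407e-03,  7.28622004e-04, -5.01759605e-05, -1.98205648e-03,
       -1.13575105e-03,  6.01783814e-04, -1.02700334e-03]), 'joint_efforts': array([ 3.02248613e-03, -6.69121957e+01,  9.88185257e-01, -3.15139353e+01,
       -6.04569633e-02,  3.74906184e-02,  5.14460453e-05]), 'position': array([ 0.17483713, -0.59958744,  0.22604541]), 'ee_rot': array([-3.10871161e+00, -4.44031491e-01,  5.01239900e-04]), 'force': array([-0.37021137, -0.03437202,  0.03423433]), 'ft_torque': array([-0.01093698,  0.04539087,  0.01771516]), 'gripper_force': 0.0, 'width': 0.9989563473858302}
```

View pics/top0.png

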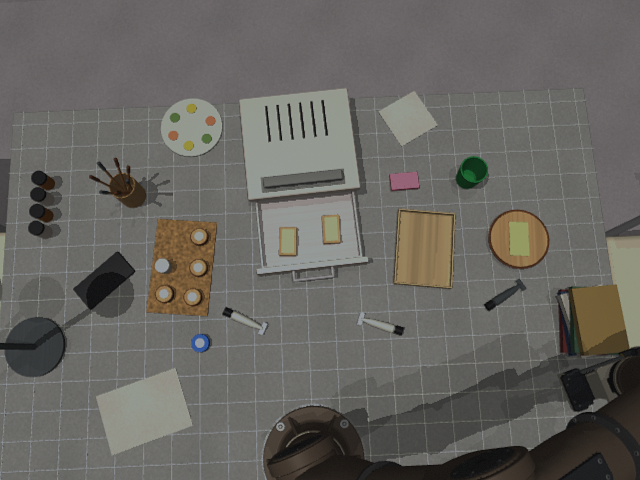

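View pics/sc0.png

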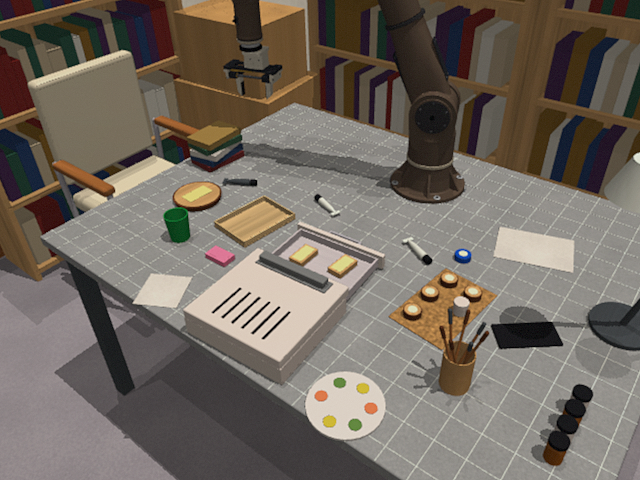

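Candidates: slices at (199,237), (198,268), (164,294), (192,297). The white pot at (162,266) and the blue look-alike at (200,343) stay. Plaques are the two in the drawer, (288,241) and (331,229). The pink one at (404,181) and the yellow one on the big slice at (519,238) stay. I'll check these in one crop and measure them.

```bash
cat > m.py <<'E'
from h import *
d=load('top0')
for n,u,v in [('sA',199,237),('sB',198,268),('sC',164,294),('sD',192,297),('pot',162,266),('pl1',288,241),('pl2',331,229),('floor',309,245),('bar a',265,184.5),('bar b',342,176.5),('barmid',303,181),('pan l',258,270),('pan r',366,263),('hnd l',294,279),('hnd r',335,276),('tray tl',400,210),('tr',454,214),('br',449,288),('bl',396,283),('frontL',248,198),('frontR',358,191),('trayfl',425,248)]:
    print(n,np.round(world(d,u,v)*100,1))
c=cv2.resize(d['img'][160:330,140:470,::-1],(800,412),interpolation=cv2.INTER_CUBIC);cv2.imwrite('pics/c0.png',c)
E
python3 m.py
```

```text
sA [56.3 27.4  2.8]
sB [48.2 27.8  1.9]
sC [41.7 36.4  2.7]
sD [40.8 29.4  1.7]
pot [48.7 36.5  4.6]
pl1 [54.   4.1  3.3]
pl2 [56.7 -7.2  3.5]
floor [53.1 -1.3  1.4]
bar a [67.6  9.2  9.9]
bar b [ 69.4 -10.5   7.9]
barmid [68.  -0.5 10.2]
pan l [46.5 12.   5. ]
pan r [ 47.5 -15.8   2.5]
hnd l [44.   2.9  3.9]
hnd r [44.8 -7.7 -0.2]
tray tl [ 61.4 -25.8   1.9]
tr [ 59.5 -39.8   2.5]
br [ 40.2 -37.    1.3]
bl [ 42.1 -23.3   1.6]
frontL [64.7 13.8  8.2]
frontR [ 67.6 -15.1   0.3]
trayfl [ 51.1 -31.8   0.6]
```

View pics/c0.png

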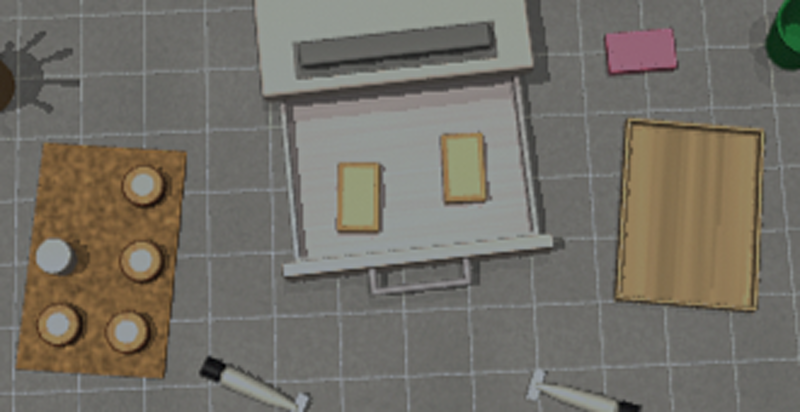

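The crop confirms the choice: four natural slices and two yellow plaques in the drawer. The pot (about (162,266) in the full image) and the pink look-alike are separate objects. Next I'll refine positions and angles using the known heights.

```bash
cat > m2.py <<'E'
from h import *
def blob(d,box,z,lo,hi,amin=40,amax=3000):
    """centroids/angles of HSV blobs in box at plane z (m)"""
    x0,y0,x1,y1=box;hsv=cv2.cvtColor(d['img'],cv2.COLOR_RGB2HSV)[y0:y1,x0:x1]
    m=cv2.inRange(hsv,lo,hi);m=cv2.morphologyEx(m,cv2.MORPH_OPEN,np.ones((3,3)));out=[]
    for c in cv2.findContours(m,cv2.RETR_EXTERNAL,cv2.CHAIN_APPROX_NONE)[0]:
        a=cv2.contourArea(c)
        if not amin<a<amax: continue
        P=np.array([world(d,u+x0,v+y0,z)[:2]*100 for u,v in c[:,0]],np.float32)
        r=cv2.minAreaRect(P);out.append((np.round(r[0],2),np.round(r[1],1),round(r[2],1),a))
    return out
if __name__=='__main__':
    d=load('top0')
    hsv=cv2.cvtColor(d['img'],cv2.COLOR_RGB2HSV)
    print('hsv plaque',hsv[241,288],hsv[229,331],'slice',hsv[237,199],hsv[268,198],'drawer',hsv[245,309])
    for r in blob(d,(262,205,362,262),.035,(15,60,100),(40,255,255)):print('plaque',r)
    for r in blob(d,(150,220,216,316),.022,(0,0,170),(180,90,255),20):print('slice',r)
    for n,u,v,z in [('bar a',265,184.5,.104),('bar b',342,176.5,.104),('tray tl',400,210,.022),('tr',454,214,.022),('br',449,288,.022),('bl',396,283,.022),('pan l',258,270,.051),('pan r',366,263,.051),('hnd l',294,279,.036),('hnd r',335,276,.036),('frL',248,198,.08),('frR',358,191,.08)]:
        print(n,np.round(world(d,u,v,z)*100,1))
E
python3 m2.py
```

```text
hsv plaque [ 35  55 153] [ 35  61 154] slice [ 75  10 153] [ 90  10 155] drawer [ 60   3 150]
plaque (array([54.7 , -7.07]), array([4.2, 2.9]), 87.3, 56.5)
plaque (array([54.7,  4.4]), array([4.2, 6.1]), 87.4, 73.0)
plaque (array([58.05, -7.11]), array([4.4, 4.8]), 87.4, 250.5)
bar a [67.4  9.1 10.4]
bar b [ 68.6 -10.4  10.4]
tray tl [ 61.3 -25.7   2.2]
tr [ 59.6 -39.9   2.2]
br [ 40.1 -36.8   2.2]
bl [ 42.  -23.2   2.2]
pan l [46.5 11.9  5.1]
pan r [ 47.1 -15.6   5.1]
hnd l [44.   2.9  3.6]
hnd r [44.3 -7.6  3.6]
frL [64.8 13.8  8. ]
frR [ 65.3 -14.4   8. ]
```

Emit:
jog_arm(
  rows=[
    [[5,8,3],[0,0,-5],1],
    [[9,14,6],[0,0,-10],1],
    [[13,20,8],[0,0,-15],1],
    [[17,26,8],[0,0,-19],1],
    [[21,32,8],[0,0,-19],1],
    [[25,38,8],[0,0,-19],1],
    [[29,44,8],[0,0,-19],1],
    [[33,50,8],[0,0,-19],1],
  ],
)

```text
clock: 1.1
position: [0.4446, -0.1898, 0.3054]
ee_rot: [3.14, -0.076, 0.0]
force: [0.3, 0.1, -0.0]
width: 1.001
gripper_force: 0.0
```

Emit:
jog_arm(
  rows=[
    [[2,4,0],[0,0,0],1],
    [[3,8,0],[0,0,0],1],
    [[3,8,0],[0,0,0],1],
    [[3,8,0],[0,0,0],1],
  ],
)

```text
clock: 1.6
position: [0.4736, -0.1122, 0.3051]
ee_rot: [3.14, -0.075, -0.001]
force: [0.4, -1.3, 0.5]
width: 1.002
gripper_force: 0.0
```

```bash
python3 - <<'E'
from h import *
d=cap('wrist','w1');print(d['mount'].round(3),d['fx'],arm.observe()['position'],arm.observe()['ee_rot'])
E
```

```text
[[-0.001 -0.962 -0.274  0.073]
 [ 1.    -0.001 -0.    -0.001]
 [ 0.    -0.274  0.962 -0.157]
 [ 0.     0.     0.     1.   ]] 401.04786975214114 [ 0.47350171 -0.11270911  0.30512454] [ 3.14017539e+00 -7.73754613e-02 -1.03445012e-03]
```

View pics/w1.png

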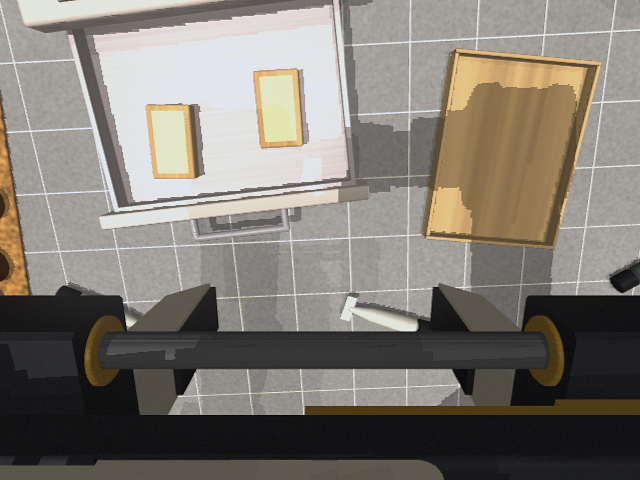

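The wrist view shows plaque 1 with top corners about (147,104)–(194,178) and plaque 2 about (253,71)–(302,147). The tray is at (457,49)–(554,247), and the drawer's front panel runs from (101,225) to (368,188).

```bash
python3 - <<'E'
from h import *
d=load('w1')
def q(n,pts,z):
    P=np.array([world(d,u,v,z)[:2]*100 for u,v in pts],np.float32);r=cv2.minAreaRect(P);print(n,P.mean(0).round(2),np.round(r[1],1),round(r[2],1),P.round(1).tolist())
q('pl1',[(147,104),(191,104),(194,178),(152,178)],.035)
q('pl2',[(253,71),(298,68),(302,144),(260,147)],.035)
q('tray',[(457,49),(600,62),(554,247),(426,237)],.022)
q('panel top front',[(101,218),(355,185)],.051)
q('wall tops',[(70,33),(345,1)],.04)
q('floorfront',[(130,202),(350,178)],.017)
q('handle',[(195,238),(288,228)],.034)
q('tube',[(345,310),(430,325)],.022)
E
```

```text
pl1 [54.09  4.34] [4.4 7.6] 84.4 [[57.900001525878906, 6.199999809265137], [57.70000076293945, 1.7999999523162842], [50.29999923706055, 2.5], [50.5, 6.900000095367432]]
pl2 [56.82 -6.99] [7.4 4.5] 0.1 [[60.400001525878906, -4.800000190734863], [60.5, -9.199999809265137], [53.20000076293945, -9.199999809265137], [53.099998474121094, -4.800000190734863]]
tray [ 50.98 -31.14] [14.8 19.6] 82.6 [[61.599998474121094, -25.200000762939453], [59.70000076293945, -39.70000076293945], [40.29999923706055, -37.20000076293945], [42.20000076293945, -22.5]]
panel top front [47.86 -1.07] [26.7  0. ] 94.6 [[46.79999923706055, 12.300000190734863], [48.900001525878906, -14.399999618530273]]
wall tops [65.28 -0.9 ] [26.3  0. ] 93.1 [[64.5999984741211, 12.199999809265137], [66.0, -14.0]]
floorfront [48.52 -1.75] [24.8  0. ] 93.4 [[47.79999923706055, 10.600000381469727], [49.29999923706055, -14.100000381469727]]
handle [44.02 -1.86] [10.4  0. ] 93.5 [[43.70000076293945, 3.299999952316284], [44.29999923706055, -7.0]]
tube [ 32.37 -18.1 ] [10.5  0. ] -103.7 [[33.599998474121094, -13.0], [31.100000381469727, -23.200000762939453]]
```

Emit:
jog_arm(
  rows=[
    [[4,2,-5],[0,0,2.8],0.7],
    [[9.4,4.2,-10],[0,0,2.8],0.7],
    [[9.4,4.2,-16],[0,0,2.8],0.7],
    [[9.4,4.2,-21],[0,0,2.8],0.7],
    [[9.4,4.2,-25],[0,0,2.8],0.7],
    [[9.4,4.2,-27],[0,0,2.8],0.7],
    [[9.4,4.2,-28.3],[0,0,2.8],0.7],
    [[9.4,4.2,-28.3],[0,0,2.8],0.7],
  ],
)

```text
clock: 2.65
position: [0.5675, -0.0705, 0.0219]
ee_rot: [3.141, -0.0, -0.002]
force: [1.0, -0.5, 0.2]
width: 0.704
gripper_force: 0.0
```

Emit:
jog_arm(
  rows=[
    [[0,0,0],[0,0,0],0.3],
    [[0,0,0],[0,0,0],0.3],
    [[0,0,0],[0,0,0],0.3],
    [[0,0,0],[0,0,0],0.3],
    [[0,0,0],[0,0,0],0.3],
  ],
  newtons=20,
)

```text
clock: 3.28
position: [0.5685, -0.0697, 0.0232]
ee_rot: [3.141, 0.001, 0.002]
force: [-1.0, -1.0, 6.5]
width: 0.488
gripper_force: 20.0
```

```bash
python3 -c "
from h import *
print(arm.observe()['joints'].round(3))"
```

```text
[ 0.201  0.608 -0.243  1.885  0.223  0.674 -1.745]
```

Emit:
jog_arm(
  rows=[
    [[0,0,2],[0,0,0],0.3],
    [[0,0,5],[0,0,0],0.3],
    [[0,0,9],[0,0,0],0.3],
    [[0,0,12],[0,0,0],0.3],
  ],
)

```text
clock: 3.78
position: [0.5682, -0.0695, 0.1441]
ee_rot: [3.142, 0.002, 0.002]
force: [0.2, -0.5, -1.2]
width: 0.49
gripper_force: 20.0
```

Emit:
jog_arm(
  rows=[
    [[-0.2,-4,0],[0,0,10.5],0.3],
    [[-0.4,-8,0],[0,0,21],0.3],
    [[-0.6,-12,0],[0,0,31.5],0.3],
    [[-0.8,-16,0],[0,0,42],0.3],
    [[-1,-20,0],[0,0,52.5],0.3],
    [[-1.3,-24.7,0],[0,0,63],0.3],
    [[-1.3,-24.7,0],[0,0,73.5],0.3],
    [[-1.3,-24.7,0],[0,0,82.6],0.3],
  ],
)

```text
clock: 4.78
position: [0.5544, -0.3175, 0.1421]
ee_rot: [-2.355, -2.079, 0.0]
force: [-0.7, 0.6, -1.1]
width: 0.485
gripper_force: 20.0
```

Emit:
jog_arm(
  rows=[
    [[0,0,0],[0,0,0],0.3],
    [[0,0,0],[0,0,0],0.3],
  ],
)

```text
clock: 5.03
position: [0.5549, -0.3165, 0.1424]
ee_rot: [-2.363, -2.071, -0.0]
force: [0.2, -0.4, -0.1]
width: 0.487
gripper_force: 20.0
```

```bash
python3 - <<'E'
from h import *
d=cap('wrist','w2');print(arm.observe()['joints'].round(2))
E
```

```text
[ 0.81  0.61 -0.59  1.6   0.37  1.05 -0.01]
```

View pics/w2.png

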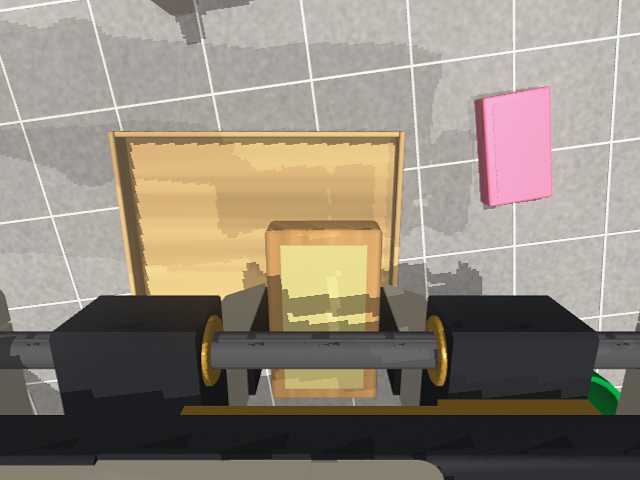

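The plaque is held squarely and lines up with the tray. Lowering it now.

Emit:
jog_arm(
  rows=[
    [[0,0,-4],[0,0,0],0.3],
    [[0,0,-8],[0,0,0],0.3],
    [[0,0,-11],[0,0,0],0.3],
    [[0,0,-12.5],[0,0,0],0.3],
    [[0,0,-13.2],[0,0,0],0.3],
    [[0,0,-13.2],[0,0,0],0.58],
    [[0,0,-13.2],[0,0,0],0.58],
    [[0,0,-13.2],[0,0,0],0.58],
  ],
)

```text
clock: 6.08
position: [0.5554, -0.3169, 0.0112]
ee_rot: [2.358, 2.073, 0.001]
force: [-0.7, 0.5, -0.8]
width: 0.579
gripper_force: 0.0
```

Emit:
jog_arm(
  rows=[
    [[0,0,2],[0,0,0],0.58],
    [[0,0,6],[0,0,0],0.65],
    [[0,0,12],[0,0,0],0.7],
  ],
)

```text
clock: 6.45
position: [0.5541, -0.3163, 0.1318]
ee_rot: [-2.357, -2.074, 0.001]
force: [0.5, -1.1, 0.0]
width: 0.692
gripper_force: 0.0
```

Emit:
jog_arm(
  rows=[
    [[-2,5,4],[0,0,-11],0.7],
    [[-4,10,8],[0,0,-22],0.7],
    [[-6,15,11],[0,0,-33],0.7],
    [[-7,20,11],[0,0,-44],0.7],
    [[-8,25,11],[0,0,-55],0.7],
    [[-8.5,30,11],[0,0,-66],0.7],
    [[-8.5,36,11],[0,0,-77],0.7],
    [[-8.5,36,11],[0,0,-88],0.7],
  ],
)

```text
clock: 7.45
position: [0.4695, 0.048, 0.2423]
ee_rot: [-3.14, 0.035, -0.004]
force: [0.0, -1.0, -0.2]
width: 0.697
gripper_force: 0.0
```

Emit:
jog_arm(
  rows=[
    [[0,0,0],[0,0,0],0.7],
    [[0,0,0],[0,0,0],0.7],
  ],
)

```text
clock: 7.7
position: [0.47, 0.0426, 0.241]
ee_rot: [3.141, -0.031, 0.001]
force: [-0.1, -1.1, -0.4]
width: 0.701
gripper_force: 0.0
```

```bash
cat > seg.py <<'E'
from h import *
import sys
def yellow(d,z,lo=(22,40,110),hi=(40,255,255)):
    m=cv2.inRange(cv2.cvtColor(d['img'],cv2.COLOR_RGB2HSV),lo,hi);m=cv2.morphologyEx(m,cv2.MORPH_OPEN,np.ones((5,5)))
    for c in cv2.findContours(m,cv2.RETR_EXTERNAL,cv2.CHAIN_APPROX_NONE)[0]:
        if cv2.contourArea(c)<400: continue
        P=np.array([world(d,u,v,z)[:2]*100 for u,v in c[:,0]],np.float32);r=cv2.minAreaRect(P)
        print('px',c[:,0].mean(0).round(),np.round(r[0],1),np.round(r[1],1),round(r[2],1))
if __name__=='__main__':
    d=cap('wrist',sys.argv[1]);yellow(d,.035);print(d['p'],d['rv'])
E
python3 seg.py w3
```

```text
Traceback (most recent call last):
  File "seg.py", line 10, in <module>
    d=cap('wrist',sys.argv[1]);yellow(d,.035);print(d['p'],d['rv'])
                               ~~~~~~^^^^^^^^
  File "seg.py", line 7, in yellow
    P=np.array([world(d,u,v,z)[:2]*100 for u,v in c[:,0]],np.float32);r=cv2.minAreaRect(P)
                ~~~~~^^^^^^^^^
  File "h.py", line 10, in world
    T=np.eye(4);T[:3,:3]=cv2.Rodrigues(np.array(d['rv'],float))[0];T[:3,3]=d['p'];T=T@d['mount']
                                                ~^^^^^^
KeyError: 'rv'
```

```bash
sed -i "s/    s=arm.observe(); d=arm.get_image(n);/    s=arm.observe(); d=dict(arm.get_image(n));/; s/rv=s\['ee_rot'\],p=s\['position'\],\*\*d); return d/**(d|dict(rv=s['ee_rot'],p=s['position']))); return load(f)/" h.py; python3 -c "
from seg import *
yellow(load('w3'),.035)"
```

```text
px [322. 154.] [52.4  4.6] [3.3 2.9] 88.8
```

```bash
python3 -c "
from seg import *
d=load('w3');yellow(d,.035,(8,35,60),(42,255,255));h=cv2.cvtColor(d['img'],cv2.COLOR_RGB2HSV);print(h[90:190:15,322].tolist());print(h[154,280:365:7].tolist())"
```

```text
px [214. 470.] [17.8 16.6] [49.9  2.6] 88.8
px [438. 409.] [25.6 -7.2] [43.5  1.9] 88.8
px [204. 397.] [27.1 17.4] [2.7 4. ] 83.3
px [483. 350.] [ 32.2 -11.5] [8.2 2.6] 9.0
px [164. 351.] [32.8 20.8] [2.5 8.2] 78.6
px [214. 308.] [37.6 15.9] [3.8 6.8] 61.2
px [435. 309.] [37.  -6.4] [7.5 3.6] 41.8
px [472. 205.] [47.4 -9. ] [ 1.6 15.2] 3.8
px [321. 130.] [54.   4.5] [4.5 7.4] 87.2
px [623. 172.] [ 49.8 -21.5] [17.  5.] 10.9
px [ 53. 191.] [47.5 28.1] [11.8 27.4] 76.4
[[20, 112, 239], [33, 35, 240], [33, 37, 240], [32, 39, 240], [31, 65, 243], [31, 68, 244], [5, 14, 233]]
[[10, 13, 237], [5, 13, 237], [173, 9, 231], [22, 101, 228], [31, 65, 240], [31, 65, 239], [31, 67, 241], [24, 88, 166], [24, 87, 165], [16, 116, 154], [13, 21, 145], [3, 21, 148], [3, 21, 148]]
```

Emit:
jog_arm(
  rows=[
    [[4,0.1,-2],[0,0,-3],0.7],
    [[7,0.2,-6],[0,0,-3],0.7],
    [[7,0.2,-11],[0,0,-3],0.7],
    [[7,0.2,-16],[0,0,-3],0.7],
    [[7,0.2,-19],[0,0,-3],0.7],
    [[7,0.2,-21],[0,0,-3],0.7],
    [[7,0.2,-21.9],[0,0,-3],0.7],
    [[7,0.2,-21.9],[0,0,-3],0.7],
  ],
)

```text
clock: 8.75
position: [0.5399, 0.0447, 0.0212]
ee_rot: [3.139, -0.118, -0.001]
force: [-0.3, 0.3, 1.3]
width: 0.699
gripper_force: 0.0
```

Emit:
jog_arm(
  rows=[
    [[0,0,0],[0,0,0],0.3],
    [[0,0,0],[0,0,0],0.3],
    [[0,0,0],[0,0,0],0.3],
    [[0,0,0],[0,0,0],0.3],
    [[0,0,4],[0,0,0],0.3],
    [[0,0,8],[0,0,0],0.3],
    [[0,0,12],[0,0,0],0.3],
    [[0,0,12],[0,0,0],0.3],
  ],
  newtons=20,
)

```text
clock: 9.75
position: [0.5419, 0.0459, 0.1445]
ee_rot: [-3.139, 0.119, -0.009]
force: [-0.2, 0.4, -1.3]
width: 0.49
gripper_force: 20.0
```

Emit:
jog_arm(
  rows=[
    [[-1,-5,0],[0,0,10.5],0.3],
    [[-2,-10,0],[0,0,21],0.3],
    [[-3,-15,0],[0,0,31.5],0.3],
    [[-4,-20,0],[0,0,42],0.3],
    [[-5,-25,0],[0,0,52.5],0.3],
    [[-6,-30,0],[0,0,63],0.3],
    [[-7,-34,0],[0,0,73.5],0.3],
    [[-7.6,-35,0],[0,0,84],0.3],
  ],
)

```text
clock: 10.75
position: [0.462, -0.3079, 0.1399]
ee_rot: [-2.41, -2.013, 0.002]
force: [0.3, 0.7, -0.6]
width: 0.489
gripper_force: 20.0
```

Emit:
jog_arm(
  rows=[
    [[0,0,0],[0,0,3],0.3],
    [[0,0,0],[0,0,3],0.3],
    [[0,0,0],[0,0,3],0.3],
  ],
)

```text
clock: 11.12
position: [0.4638, -0.3042, 0.1409]
ee_rot: [-2.359, -2.074, 0.0]
force: [-0.6, 0.0, -0.5]
width: 0.486
gripper_force: 20.0
```

```bash
python3 - <<'E'
from h import *
d=cap('wrist','w4');print(d['p'],d['rv'])
E
```

```text
[ 0.46383447 -0.30419827  0.14094132] [-2.35912567e+00 -2.07370254e+00  8.25684239e-05]
```

View pics/w4.png

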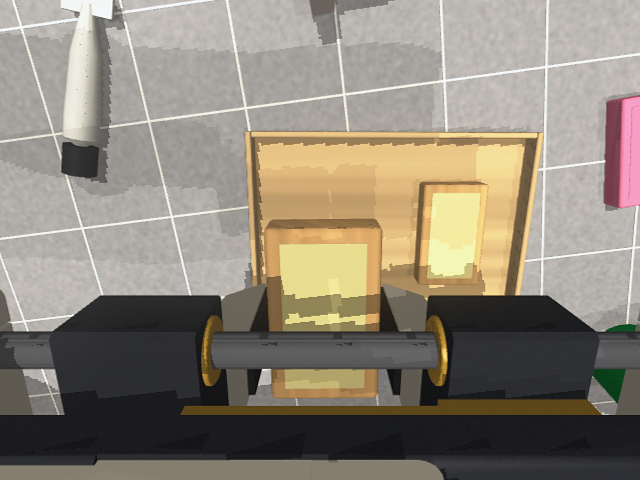

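Plaque 2 lies flat in the tray around (452,232), and the held plaque is aligned beside it. I'll lower it, then head for the board.

Emit:
jog_arm(
  rows=[
    [[0,0,-4],[0,0,0],0.3],
    [[0,0,-8],[0,0,0],0.3],
    [[0,0,-11],[0,0,0],0.3],
    [[0,0,-12.4],[0,0,0],0.3],
    [[0,0,-13],[0,0,0],0.3],
    [[0,0,-13],[0,0,0],0.58],
    [[0,0,-13],[0,0,0],0.58],
    [[0,0,-13],[0,0,0],0.58],
  ],
)

```text
clock: 12.18
position: [0.4644, -0.3049, 0.0122]
ee_rot: [2.358, 2.074, 0.001]
force: [0.3, -0.2, -1.0]
width: 0.583
gripper_force: 0.0
```

Emit:
jog_arm(
  rows=[
    [[0,0,2],[0,0,0],0.58],
    [[0,0,6],[0,0,0],0.65],
    [[0,0,12],[0,0,0],0.8],
    [[0,5,18],[0,0,-8],0.8],
    [[0,11,22],[0,0,-16],0.8],
    [[-1,17,24],[0,0,-24],0.8],
    [[-2,23,24],[0,0,-32],0.8],
    [[-3,29,24],[0,0,-40],0.8],
  ],
)

```text
clock: 13.18
position: [0.437, -0.0321, 0.2529]
ee_rot: [2.927, 1.136, 0.004]
force: [0.7, 0.3, -0.8]
width: 0.798
gripper_force: 0.0
```

Emit:
jog_arm(
  rows=[
    [[-1,6,0],[0,0,-9],0.8],
    [[-2,12,0],[0,0,-18],0.8],
    [[-2,18,0],[0,0,-27],0.8],
    [[-2,24,0],[0,0,-36],0.8],
    [[-2,30,0],[0,0,-40],0.8],
    [[-2,33,0],[0,0,-40],0.8],
    [[-2,33,0],[0,0,-40],0.8],
  ],
)

```text
clock: 14.05
position: [0.4149, 0.3009, 0.2524]
ee_rot: [-3.137, -0.086, -0.0]
force: [-0.3, -0.1, -0.1]
width: 0.797
gripper_force: 0.0
```

```bash
python3 - <<'E'
from h import *
d=cap('wrist','w5');print(d['p'],d['rv'],arm.observe()['joints'].round(2))
d=cap('top','top5')
E
```

```text
[0.41487758 0.30088497 0.25235298] [-3.13665795e+00 -8.61502947e-02 -1.88667552e-04] [-0.07  0.35 -0.84  1.76  0.28  1.16 -2.52]
```

View pics/w5.png

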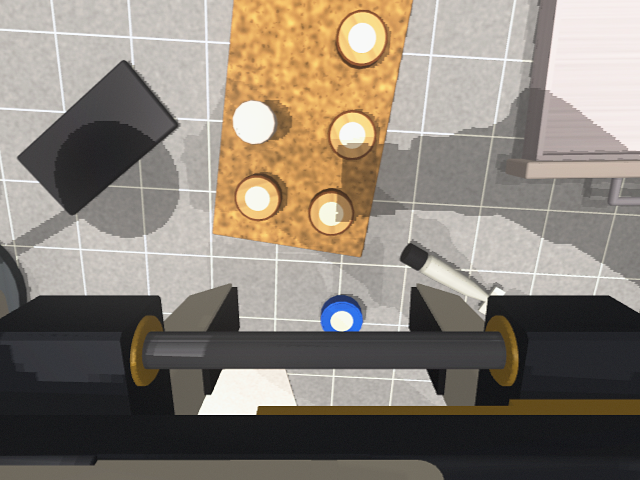

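Four slices are visible: A (361,38), B (351,133), C (258,197) and D (330,211). The pot is at (254,122) and the blue look-alike at (342,316).

```bash
python3 - <<'E'
from h import *
d=load('w5')
for n,u,v,z in [('A',361.5,38,.022),('B',351.5,133,.022),('C',257.5,197,.022),('D',330.5,211,.022),('pot',254,122,.042),('blue',342,316,.018),('tube',405,255,.02)]: print(n,(world(d,u,v,z)*100).round(1))
E
```

```text
A [56.6 27.8  2.2]
B [48.5 28.1  2.2]
C [42.  36.8  2.2]
D [41.  29.6  2.2]
pot [49.  36.8  4.2]
blue [29.6 27.7  1.8]
tube [36.9 21.8  2. ]
```

Emit:
jog_arm(
  rows=[
    [[5,-1,-5],[0,0,10.5],0.68],
    [[10,-2,-10],[0,0,21],0.68],
    [[15.1,-2.3,-14],[0,0,31.5],0.68],
    [[15.1,-2.3,-18],[0,0,42],0.68],
    [[15.1,-2.3,-21],[0,0,42],0.68],
    [[15.1,-2.3,-23.3],[0,0,42],0.68],
    [[15.1,-2.3,-24.4],[0,0,42],0.68],
    [[15.1,-2.3,-24.4],[0,0,42],0.68],
  ],
)

```text
clock: 15.15
position: [0.5683, 0.2722, 0.0072]
ee_rot: [2.906, 1.194, 0.0]
force: [-0.8, 1.1, -0.3]
width: 0.678
gripper_force: 0.0
```

Emit:
jog_arm(
  rows=[
    [[0,0,0],[0,0,0],0.3],
    [[0,0,0],[0,0,0],0.3],
    [[0,0,0],[0,0,0],0.3],
    [[0,0,0],[0,0,0],0.3],
    [[0,0,3],[0,0,0],0.3],
    [[0,0,7],[0,0,0],0.3],
    [[0,0,11],[0,0,0],0.3],
    [[0,0,11],[0,0,0],0.3],
  ],
  newtons=20,
)

```text
clock: 16.15
position: [0.5696, 0.274, 0.1203]
ee_rot: [-2.905, -1.194, -0.009]
force: [-0.5, 0.7, -0.9]
width: 0.493
gripper_force: 20.0
```

Emit:
jog_arm(
  rows=[
    [[0.4,-5,0],[0,0,0],0.3],
    [[0.8,-10.5,0],[0,0,0],0.3],
    [[1.2,-16,0],[0,0,0],0.3],
    [[1.6,-20.6,0],[0,0,0],0.3],
    [[1.6,-20.6,-3],[0,0,0],0.3],
    [[1.6,-20.6,-7],[0,0,0],0.3],
    [[1.6,-20.6,-9],[0,0,0],0.3],
    [[1.6,-20.6,-9.6],[0,0,0],0.3],
  ],
)

```text
clock: 17.15
position: [0.5843, 0.0661, 0.0205]
ee_rot: [2.905, 1.194, -0.001]
force: [-0.5, -7.0, 20.7]
width: 0.491
gripper_force: 20.0
```

Emit:
jog_arm(
  rows=[
    [[0,0,0],[0,0,0],0.3],
    [[0,0,0],[0,0,0],0.6],
    [[0,0,0],[0,0,0],0.6],
    [[0,0,2],[0,0,0],0.6],
    [[0,0,6],[0,0,0],0.68],
    [[-2.5,6,8],[0,0,0],0.68],
    [[-5,12,9],[0,0,0],0.68],
    [[-8,18,9],[0,0,0],0.68],
  ],
)

```text
clock: 18.15
position: [0.5101, 0.2369, 0.1131]
ee_rot: [-2.906, -1.193, -0.005]
force: [0.4, 1.3, -0.2]
width: 0.675
gripper_force: 0.0
```

```bash
python3 - <<'E'
from h import *
d=cap('wrist','w6');print(d['p'],d['rv'])
E
```

```text
[0.51006891 0.23689792 0.11310533] [-2.90595073 -1.19262851 -0.00538958]
```

View pics/w6.png

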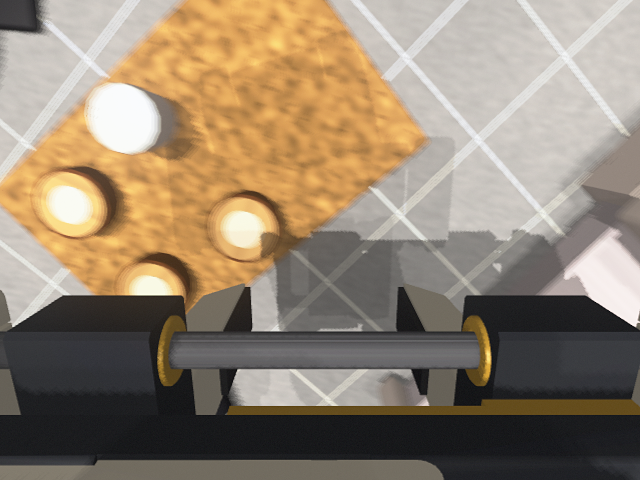

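Slice A has left the board. B is at (243,227), C at (70,203) and D at (152,285), all still there.

```bash
python3 - <<'E'
from h import *
d=load('w6')
for n,u,v,z in [('B',243,228,.022),('C',70,204,.022)]: print(n,(world(d,u,v,z)*100).round(1))
E
```

```text
B [48.3 28.4  2.2]
C [41.8 37.1  2.2]
```

Emit:
jog_arm(
  rows=[
    [[-2.6,4.6,0],[0,0,0],0.68],
    [[-2.6,4.6,-4],[0,0,0],0.68],
    [[-2.6,4.6,-8],[0,0,0],0.68],
    [[-2.6,4.6,-9.8],[0,0,0],0.68],
    [[-2.6,4.6,-10.3],[0,0,0],0.68],
    [[-2.6,4.6,-10.3],[0,0,0],0.3],
    [[-2.6,4.6,-10.3],[0,0,0],0.3],
    [[-2.6,4.6,-10.3],[0,0,0],0.3],
  ],
)

```text
clock: 19.2
position: [0.4847, 0.2811, 0.0086]
ee_rot: [-2.906, -1.194, -0.003]
force: [-0.6, -1.5, 6.7]
width: 0.492
gripper_force: 20.0
```

Emit:
jog_arm(
  rows=[
    [[0,0,0],[0,0,0],0.3],
    [[0,0,4],[0,0,0],0.3],
    [[0,0,8],[0,0,0],0.3],
    [[0,0,11],[0,0,0],0.3],
    [[0,0,11],[0,0,0],0.3],
  ],
)

```text
clock: 19.82
position: [0.4851, 0.2818, 0.1201]
ee_rot: [-2.905, -1.193, -0.007]
force: [0.2, 0.7, 0.0]
width: 0.497
gripper_force: 20.0
```

Emit:
jog_arm(
  rows=[
    [[1,-5.5,0],[0,0,0],0.3],
    [[2,-11,0],[0,0,0],0.3],
    [[3,-16.5,0],[0,0,0],0.3],
    [[4,-22,0],[0,0,0],0.3],
    [[4.5,-26.7,-1],[0,0,0],0.3],
    [[4.5,-26.7,-6],[0,0,0],0.3],
    [[4.5,-26.7,-8.8],[0,0,0],0.3],
    [[4.5,-26.7,-9.5],[0,0,0],0.3],
  ],
)

```text
clock: 20.82
position: [0.5277, 0.0128, 0.0208]
ee_rot: [-2.906, -1.194, 0.005]
force: [-1.8, -6.4, 24.5]
width: 0.496
gripper_force: 20.0
```

Emit:
jog_arm(
  rows=[
    [[0,0,0],[0,0,0],0.3],
    [[0,0,0],[0,0,0],0.6],
    [[0,0,0],[0,0,0],0.6],
    [[0,0,2],[0,0,0],0.6],
    [[0,0,6],[0,0,0],0.68],
    [[-3,6,9],[0,0,0],0.68],
    [[-6,12,9],[0,0,0],0.68],
    [[-9,18,9],[0,0,0],0.68],
  ],
)

```text
clock: 21.82
position: [0.4473, 0.1782, 0.1144]
ee_rot: [2.906, 1.193, 0.004]
force: [-0.5, 1.4, -0.2]
width: 0.677
gripper_force: 0.0
```

```bash
python3 - <<'E'
from h import *
d=cap('wrist','w7');print(d['p'],d['rv'])
d=cap('top','top7')
cv2.imwrite('pics/c7.png',np.hstack([cv2.resize(load('w7')['img'],(400,300)),cv2.resize(d['img'][150:330,140:380],(400,300))])[:,:,::-1])
E
```

```text
[0.44732066 0.17819632 0.11439678] [2.90604372 1.19261549 0.00440653]
```

View pics/c7.png

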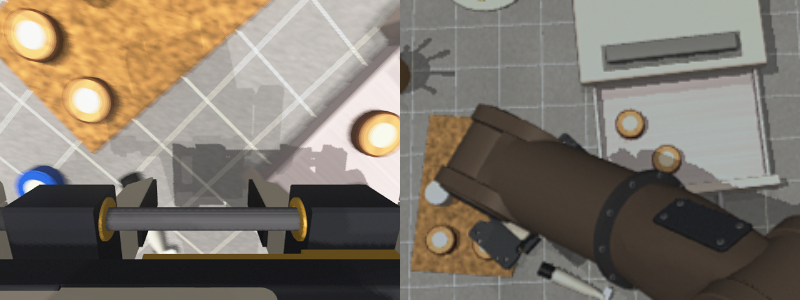

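In the wrist crop D is at (141,160) and C at (54,57) in full pixels. In the top view A and B lie in the drawer at (629,123) and (667,157) of the crop.

```bash
python3 - <<'E'
from h import *
d=load('w7')
for n,u,v,z in [('D',140,160,.022),('C',53,55,.022),('tube',210,290,.02)]: print(n,(world(d,u,v,z)*100).round(1))
E
```

```text
D [40.8 29.8  2.2]
C [42.  36.9  2.2]
tube [37.1 21.2  2. ]
```

Emit:
jog_arm(
  rows=[
    [[-2,6,0],[0,0,0],0.68],
    [[-3.9,12,0],[0,0,0],0.68],
    [[-3.9,12,-4],[0,0,0],0.68],
    [[-3.9,12,-8],[0,0,0],0.68],
    [[-3.9,12,-9.8],[0,0,0],0.68],
    [[-3.9,12,-10.3],[0,0,0],0.68],
    [[-3.9,12,-10.3],[0,0,0],0.3],
    [[-3.9,12,-10.3],[0,0,0],0.3],
  ],
)

```text
clock: 22.92
position: [0.4093, 0.2968, 0.0104]
ee_rot: [-2.906, -1.193, -0.003]
force: [0.5, -0.1, 1.1]
width: 0.514
gripper_force: 0.1
```

Emit:
jog_arm(
  rows=[
    [[0,0,0],[0,0,0],0.3],
    [[0,0,0],[0,0,0],0.3],
    [[0,0,4],[0,0,0],0.3],
    [[0,0,8],[0,0,0],0.3],
    [[0,0,11],[0,0,0],0.3],
    [[0,0,11],[0,0,0],0.3],
  ],
)

```text
clock: 23.68
position: [0.4097, 0.2975, 0.1217]
ee_rot: [-2.905, -1.193, -0.007]
force: [1.1, 0.9, -0.8]
width: 0.495
gripper_force: 20.0
```

Emit:
jog_arm(
  rows=[
    [[2.7,-5.2,0],[0,0,0],0.3],
    [[5.4,-10.4,0],[0,0,0],0.3],
    [[8.1,-15.6,0],[0,0,0],0.3],
    [[10.8,-20.8,0],[0,0,0],0.3],
    [[13.5,-26,0],[0,0,0],0.3],
    [[16.2,-31.2,0],[0,0,0],0.3],
    [[17.5,-33.7,-1],[0,0,0],0.3],
    [[17.5,-33.7,-5],[0,0,0],0.3],
  ],
)

```text
clock: 24.68
position: [0.5858, -0.0441, 0.0691]
ee_rot: [2.907, 1.185, 0.004]
force: [0.0, 0.9, -1.1]
width: 0.495
gripper_force: 20.0
```

Emit:
jog_arm(
  rows=[
    [[0,0,-3.5],[0,0,0],0.3],
    [[0,0,-4.5],[0,0,0],0.3],
    [[0,0,-4.5],[0,0,0],0.6],
    [[0,0,-4.5],[0,0,0],0.6],
    [[0,0,-2],[0,0,0],0.6],
    [[0,0,3],[0,0,0],0.68],
    [[-3,6,4.5],[0,0,0],0.68],
    [[-6,12,4.5],[0,0,0],0.68],
  ],
)

```text
clock: 25.68
position: [0.5291, 0.0712, 0.1164]
ee_rot: [2.906, 1.19, 0.007]
force: [1.2, 0.9, 0.2]
width: 0.676
gripper_force: 0.0
```

Emit:
jog_arm(
  rows=[
    [[-2.2,6,0],[0,0,0],0.68],
    [[-4.4,12,0],[0,0,0],0.68],
    [[-6.6,18,0],[0,0,0],0.68],
    [[-8.5,22,0],[0,0,0],0.68],
    [[-8.5,22,0],[0,0,0],0.68],
  ],
)

```text
clock: 26.3
position: [0.441, 0.2948, 0.1157]
ee_rot: [-2.899, -1.204, -0.004]
force: [0.5, -0.3, 0.2]
width: 0.68
gripper_force: 0.0
```

```bash
python3 - <<'E'
from h import *
d=cap('wrist','w8');print(d['p'],d['rv'])
t=cap('top','top8')
cv2.imwrite('pics/c8.png',np.hstack([cv2.resize(d['img'],(400,300)),cv2.resize(t['img'][150:330,140:380],(400,300))])[:,:,::-1])
E
```

```text
[0.44095963 0.29479361 0.11568927] [-2.89878173 -1.20415132 -0.00372   ]
```

View pics/c8.png

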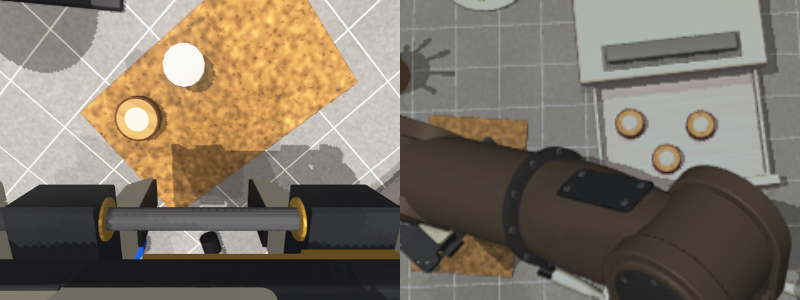

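Three slices are in the drawer. C is left at about (220,187), with the pot above it in the image at (293,104), clear of the closing line.

```bash
python3 - <<'E'
from h import *
d=load('w8')
for n,u,v,z in [('C',219.5,187,.022),('pot',293,100,.042)]: print(n,(world(d,u,v,z)*100).round(1))
E
```

```text
C [42.1 36.9  2.2]
pot [49.1 37.1  4.2]
```

Emit:
jog_arm(
  rows=[
    [[-1.5,5.5,0],[0,0,0],0.68],
    [[-2,7.4,-2],[0,0,0],0.68],
    [[-2,7.4,-6],[0,0,0],0.68],
    [[-2,7.4,-9.5],[0,0,0],0.68],
    [[-2,7.4,-10.5],[0,0,0],0.68],
    [[-2,7.4,-10.5],[0,0,0],0.3],
    [[-2,7.4,-10.5],[0,0,0],0.3],
    [[-2,7.4,-10.5],[0,0,0],0.3],
  ],
)

```text
clock: 27.4
position: [0.4243, 0.3643, 0.0105]
ee_rot: [-2.906, -1.193, -0.003]
force: [-0.5, -1.1, 5.8]
width: 0.489
gripper_force: 20.0
```

Emit:
jog_arm(
  rows=[
    [[0,0,0],[0,0,0],0.3],
    [[0,0,4],[0,0,0],0.3],
    [[0,0,8],[0,0,0],0.3],
    [[0,0,11],[0,0,0],0.3],
    [[0,0,11],[0,0,0],0.3],
  ],
)

```text
clock: 28.02
position: [0.4244, 0.3652, 0.1219]
ee_rot: [-2.905, -1.193, -0.007]
force: [0.2, -0.9, -1.2]
width: 0.494
gripper_force: 20.0
```

Emit:
jog_arm(
  rows=[
    [[1.4,-5.7,0],[0,0,0],0.3],
    [[2.8,-11.4,0],[0,0,0],0.3],
    [[4.1,-17.1,0],[0,0,0],0.3],
    [[5.4,-22.8,0],[0,0,0],0.3],
    [[6.8,-28.5,0],[0,0,0],0.3],
    [[8.2,-34.2,0],[0,0,0],0.3],
    [[9.5,-40,0],[0,0,0],0.3],
    [[10.7,-45.5,0],[0,0,0],0.3],
  ],
)

```text
clock: 29.02
position: [0.5302, -0.0935, 0.1185]
ee_rot: [-2.906, -1.193, 0.001]
force: [0.8, -0.6, -0.3]
width: 0.494
gripper_force: 20.0
```

Emit:
jog_arm(
  rows=[
    [[0,0,-3],[0,0,0],0.3],
    [[0,0,-7],[0,0,0],0.3],
    [[0,0,-9],[0,0,0],0.3],
    [[0,0,-9.6],[0,0,0],0.3],
    [[0,0,-9.6],[0,0,0],0.6],
    [[0,0,-9.6],[0,0,0],0.6],
    [[0,0,-7],[0,0,0],0.6],
    [[0,0,-2],[0,0,0],0.6],
  ],
)

```text
clock: 30.02
position: [0.529, -0.0911, 0.099]
ee_rot: [-2.904, -1.194, 0.005]
force: [0.7, -0.2, 0.4]
width: 0.604
gripper_force: 0.0
```

Emit:
jog_arm(
  rows=[
    [[-5,-2,5],[0,0,-10],0.5],
    [[-10,-3,10],[0,0,-20],0.2],
    [[-14,-3,13],[0,0,-30],0],
    [[-16,-2,14],[0,0,-40],0],
    [[-16,0,14],[0,0,-46],0],
    [[-16,2,14],[0,0,-46],0],
    [[-16,2,14],[0,0,-46],0],
  ],
)

```text
clock: 30.9
position: [0.3702, -0.0699, 0.2395]
ee_rot: [3.14, -0.032, 0.001]
force: [0.5, -1.0, -0.4]
width: 0.005
gripper_force: 0.0
```

```bash
python3 - <<'E'
from h import *
d=cap('wrist','w9');print(d['p'],d['rv'])
t=cap('top','top9')
cv2.imwrite('pics/c9.png',np.hstack([cv2.resize(d['img'],(400,300)),cv2.resize(t['img'][150:330,230:470],(400,300))])[:,:,::-1])
E
```

```text
[ 0.37020346 -0.06992433  0.23949139] [ 3.14032142e+00 -3.15741849e-02  6.68475640e-04]
```

View pics/c9.png

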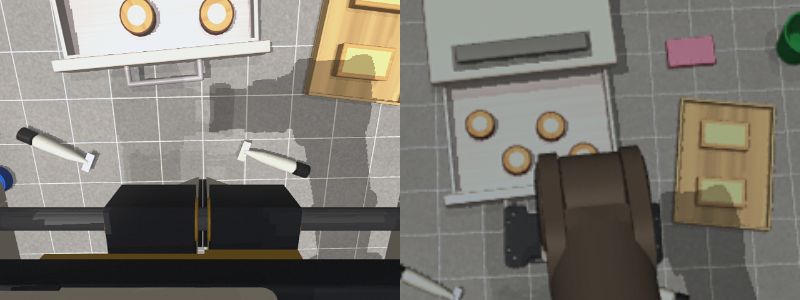

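All four slices lie flat and apart in the drawer, and both plaques are side by side in the tray. The wrist view shows the handle at (130–200,78) of its half. Next I'll push the drawer by the handle.

Emit:
jog_arm(
  rows=[
    [[1.5,2.5,-3],[0,0,4.9],0],
    [[3,4.9,-8],[0,0,4.9],0],
    [[3,4.9,-13],[0,0,4.9],0],
    [[3,4.9,-18],[0,0,4.9],0],
    [[3,4.9,-21],[0,0,4.9],0],
    [[3,4.9,-21.9],[0,0,4.9],0],
    [[3,4.9,-21.9],[0,0,4.9],0],
  ],
)

```text
clock: 31.88
position: [0.4005, -0.0224, 0.0201]
ee_rot: [3.14, 0.098, -0.001]
force: [0.6, -0.5, -0.0]
width: 0.003
gripper_force: 0.0
```

Emit:
jog_arm(
  rows=[
    [[0.5,0,0],[0,0,0],0],
    [[1,0.1,0],[0,0,0],0],
    [[1.5,0.1,0],[0,0,0],0],
    [[2,0.1,0],[0,0,0],0],
    [[2.6,0.2,0],[0,0,0],0],
    [[3.4,0.2,0],[0,0,0],0],
    [[4.2,0.3,0],[0,0,0],0],
    [[5,0.3,0],[0,0,0],0],
  ],
)

```text
clock: 32.88
position: [0.4508, -0.019, 0.02]
ee_rot: [-3.14, -0.098, 0.001]
force: [-1.3, 1.1, -0.5]
width: 0.007
gripper_force: 0.8
```

Emit:
jog_arm(
  rows=[
    [[1,0.1,0],[0,0,0],0],
    [[2.2,0.1,0],[0,0,0],0],
    [[3.6,0.2,0],[0,0,0],0],
    [[5,0.3,0],[0,0,0],0],
    [[6.4,0.4,0],[0,0,0],0],
    [[7.8,0.5,0],[0,0,0],0],
    [[9.2,0.6,0],[0,0,0],0],
    [[10.4,0.7,0],[0,0,0],0],
  ],
)

```text
clock: 33.88
position: [0.5554, -0.0124, 0.0201]
ee_rot: [3.14, 0.097, 0.0]
force: [-1.3, -1.8, 0.6]
width: 0.004
gripper_force: 0.8
```

Emit:
jog_arm(
  rows=[
    [[0.8,0.1,0],[0,0,0],0],
    [[1.6,0.1,0],[0,0,0],0],
    [[2.4,0.2,0],[0,0,0],0],
    [[3.2,0.2,0],[0,0,0],0],
  ],
)

```text
clock: 34.38
position: [0.5868, -0.0098, 0.0201]
ee_rot: [-3.14, -0.098, 0.0]
force: [-1.2, 1.3, -0.3]
width: 0.005
gripper_force: 0.8
```

Emit:
jog_arm(
  rows=[
    [[0.5,0,0],[0,0,0],0],
    [[1,0.1,0],[0,0,0],0],
    [[1.4,0.1,0],[0,0,0],0],
    [[1.7,0.1,0],[0,0,0],0],
  ],
)

```text
clock: 34.88
position: [0.6036, -0.009, 0.0201]
ee_rot: [-3.14, -0.098, 0.0]
force: [-1.6, 0.5, -0.2]
width: 0.006
gripper_force: 0.7
```

```bash
python3 - <<'E'
from h import *
t=cap('scene','sc10')
cv2.imwrite('pics/c10.png',cv2.resize(t['img'][200:400,170:410],(720,600))[:,:,::-1])
E
```

```text
(no output)
```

View pics/c10.png

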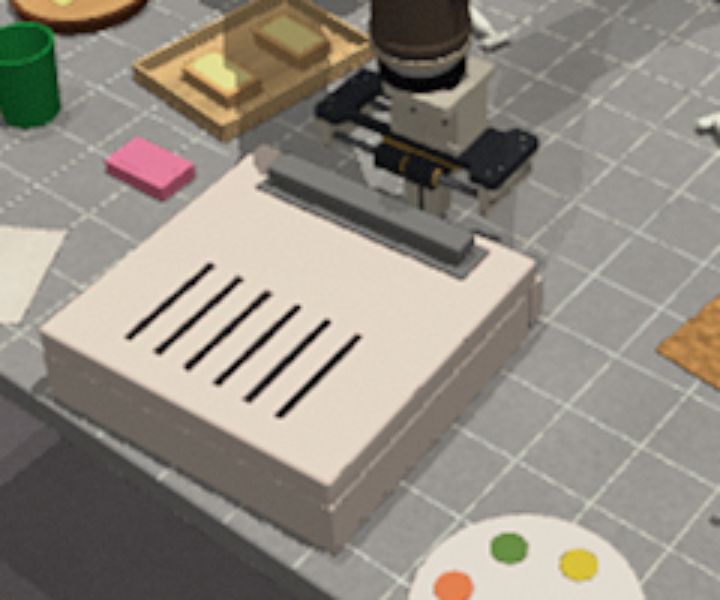

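The drawer is nearly home. I'll continue in small steps through the detent and watch the force.

Emit:
jog_arm(
  rows=[
    [[0.2,0,0],[0,0,0],0],
    [[0.4,0,0],[0,0,0],0],
    [[0.6,0,0],[0,0,0],0],
    [[0.8,0.1,0],[0,0,0],0],
  ],
)

```text
clock: 35.42
position: [0.6115, -0.0086, 0.0201]
ee_rot: [3.139, 0.097, -0.0]
force: [-2.0, -0.6, 0.1]
width: 0.004
gripper_force: 0.6
```

Emit:
jog_arm(
  rows=[
    [[0.2,0,0],[0,0,0],0],
    [[0.4,0,0],[0,0,0],0],
    [[0.6,0,0],[0,0,0],0],
  ],
)

```text
clock: 35.8
position: [0.6146, -0.0084, 0.0198]
ee_rot: [3.139, 0.098, -0.008]
force: [-16.0, -1.3, 10.8]
width: 0.006
gripper_force: 7.7
```

Emit:
jog_arm(
  rows=[
    [[0.2,0,0],[0,0,0],0],
    [[0.4,0,0],[0,0,0],0],
  ],
)

```text
clock: 36.05
position: [0.6148, -0.0084, 0.0193]
ee_rot: [3.137, 0.1, -0.019]
force: [-29.9, -1.7, 23.1]
width: 0.003
gripper_force: 15.0
```

Emit:
jog_arm(
  rows=[
    [[0.2,0,0],[0,0,0],0],
    [[0.4,0,0],[0,0,0],0],
  ],
)

```text
clock: 36.3
position: [0.6149, -0.0085, 0.0189]
ee_rot: [3.136, 0.101, -0.03]
force: [-43.0, -2.9, 30.1]
width: 0.005
gripper_force: 21.8
```

Emit:
jog_arm(
  rows=[
    [[-0.5,0,0],[0,0,0],0],
    [[-2,-0.1,0],[0,0,0],0],
    [[-5,-0.3,1],[0,0,0],0],
    [[-9,-0.3,4],[0,0,0],0],
    [[-13,-0.3,8],[0,0,0],0],
    [[-15,-0.3,12],[0,0,0],0],
    [[-15,-0.3,12],[0,0,0],0],
  ],
)

```text
clock: 37.17
position: [0.4764, -0.0109, 0.1428]
ee_rot: [3.139, 0.098, 0.008]
force: [0.7, -0.3, 0.4]
width: 0.004
gripper_force: 0.0
```

```bash
python3 - <<'E'
from h import *
d=cap('wrist','w11');print(d['p'],d['rv'])
E
```

```text
[ 0.47640865 -0.01093201  0.14281484] [3.1385654  0.09829065 0.00828278]
```

View pics/w11.png

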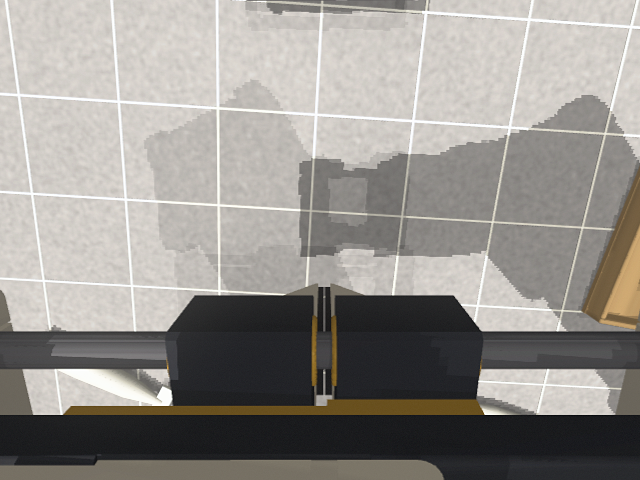

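Only the handle shows at the top edge, around (335,5). I'll raise the tool to see the panel, the housing front and the bar together.

Emit:
jog_arm(
  rows=[
    [[1,0,5],[0,0,0],0],
    [[3,0,10],[0,0,0],0],
    [[6,0,14],[0,0,0],0],
    [[8,0,16],[0,0,0],0],
    [[8,0,16],[0,0,0],0],
    [[8,0,16],[0,0,0],0],
  ],
)

```text
clock: 37.98
position: [0.5547, -0.0112, 0.2983]
ee_rot: [-3.14, -0.099, 0.004]
force: [-0.5, 0.2, -0.1]
width: 0.005
gripper_force: 0.0
```

```bash
python3 - <<'E'
from h import *
d=cap('wrist','w12');print(d['p'],d['rv'])
# height profile along unit x, for several y
V,U=np.mgrid[0:300,0:640]
T=np.eye(4);T[:3,:3]=cv2.Rodrigues(d['rv'])[0];T[:3,3]=d['p'];T=T@d['mount']
k=d['depth'][:300];ok=k>0
P=np.stack([(U-d['cx'])/d['fx']*k,(V-d['cy'])/d['fy']*k,k],-1)[ok]@T[:3,:3].T+T[:3,3]
np.save('pics/P12.npy',P)
c,s=np.cos(.0646),np.sin(.0646)
X=(P[:,0]*c+P[:,1]*s)*100;Y=(-P[:,0]*s+P[:,1]*c)*100;Z=P[:,2]*100
for y in (-12,-8,-4.5,5,8):
    m=abs(Y-y)<.5
    print(y,[(round(x,1),round(float(np.median(Z[m&(abs(X-x)<.15)])),1)) for x in np.arange(60.5,71.6,.4) if (m&(abs(X-x)<.15)).sum()>3])
m=(Z>9.3)&(Z<11.5);r=cv2.minAreaRect((P[m][:,:2]*100).astype(np.float32));print('bar',r,np.median(P[m],0))
E
```

```text
[ 0.55469159 -0.01120121  0.29827487] [-3.13985735 -0.09857611  0.00389872]
-12 [(np.float64(60.5), -0.1), (np.float64(60.9), -0.1), (np.float64(61.3), -0.1), (np.float64(61.7), -0.1), (np.float64(62.1), -0.1), (np.float64(62.5), -0.1), (np.float64(62.9), -0.1), (np.float64(63.3), -0.1), (np.float64(63.7), -0.1), (np.float64(64.1), -0.1), (np.float64(64.5), -0.1), (np.float64(64.9), 2.1), (np.float64(65.3), 7.8), (np.float64(65.7), 7.9), (np.float64(66.1), 7.9), (np.float64(66.5), 7.9), (np.float64(66.9), 8.2), (np.float64(67.3), 8.3), (np.float64(67.7), 10.3), (np.float64(68.1), 10.3), (np.float64(68.5), 10.3), (np.float64(68.9), 10.3), (np.float64(69.3), 10.3), (np.float64(69.7), 10.3), (np.float64(70.5), 8.2), (np.float64(70.9), 7.9), (np.float64(71.3), 7.9)]
-8 [(np.float64(60.5), -0.1), (np.float64(60.9), -0.1), (np.float64(61.3), -0.1), (np.float64(61.7), -0.1), (np.float64(62.1), -0.1), (np.float64(62.5), 3.7), (np.float64(62.9), 3.6), (np.float64(63.3), -0.2), (np.float64(63.7), -0.1), (np.float64(64.1), -0.1), (np.float64(64.5), -0.1), (np.float64(64.9), 1.1), (np.float64(65
[... 1915 characters left out ...]
 (np.float64(62.9), -0.1), (np.float64(63.3), -0.1), (np.float64(63.7), -0.1), (np.float64(64.1), -0.1), (np.float64(64.5), -0.1), (np.float64(64.9), 2.4), (np.float64(65.3), 7.8), (np.float64(65.7), 7.9), (np.float64(66.1), 7.9), (np.float64(66.5), 7.9), (np.float64(66.9), 7.9), (np.float64(67.3), 7.9), (np.float64(67.7), 7.9), (np.float64(68.1), 7.9), (np.float64(68.5), 7.9), (np.float64(68.9), 7.9), (np.float64(69.3), 7.9), (np.float64(69.7), 7.9), (np.float64(70.1), 7.9), (np.float64(70.5), 7.9), (np.float64(70.9), 7.9), (np.float64(71.3), 7.9)]
bar ((68.7576904296875, -0.1490182876586914), (2.6500396728515625, 19.973920822143555), 3.851717233657837) [ 0.68687598 -0.00209045  0.10283201]
```

View pics/w12.png

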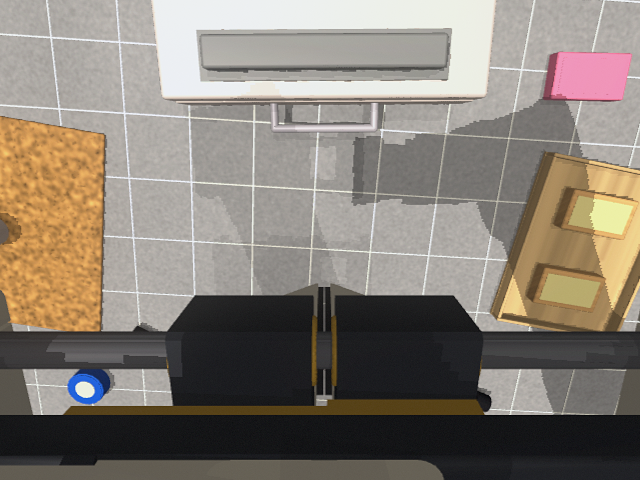

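The panel is flush, with the handle about 25 mm ahead of the front face, so the drawer is seated. The bar middle is at (68.75, −0.15) cm, top at 10.4 cm.

Emit:
jog_arm(
  rows=[
    [[4,0.3,-4],[0,0,0],0],
    [[8,0.6,-8],[0,0,0],0],
    [[12,0.9,-12],[0,0,0],0],
    [[13.2,0.9,-15],[0,0,0],0],
    [[13.2,0.9,-17],[0,0,0],0],
    [[13.2,0.9,-18],[0,0,0],0],
    [[13.2,0.9,-18],[0,0,0],0],
  ],
)

```text
clock: 38.9
position: [0.6867, -0.0024, 0.1203]
ee_rot: [3.14, 0.098, -0.001]
force: [0.5, 0.5, 0.5]
width: 0.003
gripper_force: 0.0
```

Emit:
jog_arm(
  rows=[
    [[0,0,-0.8],[0,0,0],0],
    [[0,0,-1.4],[0,0,0],0],
    [[0,0,-1.9],[0,0,0],0],
    [[0,0,-2.3],[0,0,0],0],
    [[0,0,-2.4],[0,0,0],0],
  ],
)

```text
clock: 39.52
position: [0.6875, -0.0022, 0.0963]
ee_rot: [3.14, 0.098, 0.0]
force: [-3.0, -0.9, 8.7]
width: 0.003
gripper_force: 4.5
```

Emit:
jog_arm(
  rows=[
    [[0,0,0],[0,0,0],0],
    [[0,0,0],[0,0,0],0],
    [[0,0,0],[0,0,0],0],
    [[0,0,0],[0,0,0],0],
    [[0,0,0],[0,0,0],0],
    [[0,0,0],[0,0,0],0],
    [[0,0,0],[0,0,0],0],
  ],
)

```text
clock: 40.4
position: [0.6875, -0.0022, 0.0965]
ee_rot: [3.14, 0.098, 0.001]
force: [-1.4, -0.9, 4.6]
width: 0.006
gripper_force: 2.8
```

Emit:
jog_arm(
  rows=[
    [[0,0,0.5],[0,0,0],0],
    [[0,0,1],[0,0,0],0],
    [[0,0,3],[0,0,0],0],
    [[0,0,8],[0,0,0],0],
    [[-3,0,14],[0,0,0],0],
    [[-9,0,18],[0,0,0],0],
    [[-13.2,-0.9,20],[0,0,0],0],
    [[-13.2,-0.9,20],[0,0,0],0],
  ],
)

```text
clock: 41.4
position: [0.5537, -0.0108, 0.2999]
ee_rot: [3.137, 0.099, 0.006]
force: [0.0, -0.6, 1.0]
width: 0.001
gripper_force: 0.0
```

```bash
python3 - <<'E'
from h import *
a=load('w12');d=cap('wrist','w13')
for n,f in (('before',a),('after',d)):
    V,U=np.mgrid[0:300,0:640]
    T=np.eye(4);T[:3,:3]=cv2.Rodrigues(f['rv'])[0];T[:3,3]=f['p'];T=T@f['mount']
    k=f['depth'][:300];ok=k>0
    P=np.stack([(U-f['cx'])/f['fx']*k,(V-f['cy'])/f['fy']*k,k],-1)[ok]@T[:3,:3].T+T[:3,3]
    c,s=np.cos(.0646),np.sin(.0646);X=(P[:,0]*c+P[:,1]*s)*100;Y=(-P[:,0]*s+P[:,1]*c)*100;Z=P[:,2]*100
    h=(Z>3)&(Z<4)&(X<64)&(X>58)&(abs(Y+4.5)<3.5);b=(Z>9)&(Z<11.5)
    fr=(Z>7.6)&(Z<8.2)&(X<68)
    print(n,'handle x',X[h].mean(),'front x',np.percentile(X[fr],1),'bar z',[np.median(Z[b&(abs(Y-y)<1)]) for y in (-13,-4.5,4)])
# plaques in tray
h=cv2.cvtColor(d['img'],cv2.COLOR_RGB2HSV);print(arm.observe()['position'],arm.observe()['clock'])
E
```

```text
before handle x 62.59243153418792 front x 65.16397126381348 bar z [np.float64(10.284138604058663), np.float64(10.287189190948737), np.float64(10.28390749275982)]
after handle x 62.60661017728574 front x 65.15816505692597 bar z [np.float64(10.282953447564925), np.float64(10.278272847939846), np.float64(10.278691954598557)]
[ 0.55498174 -0.01131846  0.29848032] 41.45
```

```bash
python3 -c "
from cell import arm
print(arm.sign_off())"
```

```text
the job is handed in; nothing more can be done
None
```

I handed the job in at about 41 s: both plaques are side by side in the tray, all four slices found are flat in the closed drawer, and the bar was held down about a second and sprang back level; the hand-in gave no verdict.

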